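# Change over the nursery manifold to the mist line

### The arm

A 6-joint arm with a two-finger parallel gripper is mounted at the origin on the work surface. World frame = base frame: x ahead of the robot, y to its left, z up, the work surface at z = 0. Lengths are in mm, angles in rad, forces in N, time in s.
With the tool pointing down it reaches from about 300 to 775 mm from the base axis. Payload 14.6 kg.
Tool frame: the origin (TCP) lies midway between the tips of the shut fingers; the grasp point (between the pads) lies 19 mm behind it; y points along the fingers, z is the direction in which the jaws open and shut, and the axes are right-handed (so a half turn about y gives the same grasp; the last joint's range is limited). The gripper opens to 94 mm and grips with 3 to 60 N. Pads are 16 mm wide; open, the fingers measure 119 mm over their backs; the gripper's body (75 mm by 177 mm) begins 78 mm behind the grasp point.
Start: joints at [1.177, 0.3, 1.521, -0, 1.321, -0.067], TCP at [176.555, 520.881, 171.946] pointing down, gripper open.
Joint ranges: [-3.03, 3.03], [-0.79, 2.21], [0.23, 2.52], [-1.04, 4.18], [0, 3.07], [-2.55, 2.55]. Speed limits (rad/s): [2.22, 2.22, 2.57, 3.14, 3.14, 3.14].

### API

Orientations are given as [roll, pitch, yaw] about the fixed x, y, z axes, in that order (R = Rz(yaw) Ry(pitch) Rx(roll)).
In Python, from cell import manip gives the robot as it stands.
- The arm moves only by the tool play_rows, never from a script. Its argument "series" is a list of rows, each a list of 3 entries, a list of its own where there are three numbers: the shift along the tool's x, y, z in m, then the turn about the tool's y in rad, then the closure, from 0 (fully open) to 1 (shut). In form: [[[dx, dy, dz], twist, grip], ...]. A call has 1 to 20 rows; each row is the pose to reach, as a shift and turn from the pose measured when the call began, along the tool's axes at that moment; what a row does not reach only later rows make up. A row lasts 1/10 s, in which the tool goes at most 50 mm and 8.59 degrees, less where a joint would pass 70% of its speed; a pose out of reach is approached as far as the arm can. A call with a gripper value outside its range is refused whole. The fingers move at their own pace and stop on an object; "squeeze" is the grip in N (left out, the last holds). Time passes only in rows, so rows that repeat a pose let the fingers close. It gives the time, the measured TCP pose, the force and the opening at its end, in the units of the state.
- manip.read_state(): the state, without advancing time (a new reading comes with each control period).
- manip.camera(name): name is "scene" or "top" or "wrist"; returns the picture (420x560x3 uint8, red, green, blue); there is no depth.
- manip.camera_params(name): a dict with "K" (3x3 intrinsics, pixels), "rvec" (rotation vector, rad) and "tvec" (3), from world to camera coordinates, as OpenCV has them. Camera axes: x right, y down, z forward; pixel columns grow to the right and rows downward; lengths in mm; the calibration is good to about 2 mm. A picture is of the moment at which its call begins: read the wrist's pose just before it. camera_params takes no time and is no camera call; for the wrist camera it gives the pose at the moment of the call.
- manip.sign_off(): hands the job in, once; it reports no verdict.
The state is a dict: "clock": time; "joints": joint angles; "qd": joint speeds; "effort": joint torques, N m; "eef_pos": TCP position; "eef_rot": TCP orientation; "wrist_force": force on the tool from outside, world axes, zero at the start; "moment": the same for the moment, N m; "finger_gap": finger opening in mm.
Only numpy, scipy, OpenCV 4.12 (cv2) and the standard library are available. Lean on these libraries where they do the work, as an engineer would, in place of code of your own. Each camera call takes 0.05 s, during which the arm holds its last target. There are 200 camera calls.

### The job

Change the watering over to the mist line: at the pipe manifold shut the blue-handled valve fully, and turn the red-handled regulating valve until its pointer stands on the green tab of its white scale. Only when both are right, press the green button all the way down to start the pump, and let it go. Leave the yellow-handled valve shut, do not press the red stop button, do not shift the tab, and leave the plants and other things where they stand.

Things in the scene. Friction and masses are not known exactly. Their poses are not given: they have to be found in the camera images.
- manifold: Fixed manifold of dark grey 50 mm pipe. Origin on the bench under the middle valve; x along the branch pipes, away from the robot; y along the row of valves, which stand at y = -175, 0, +175 mm in any order. Header pipe at x -125, y -250 to 297 mm, top z 0.08, with a gauge at y 135 mm to z 0.14; branches end in elbows at x 145 mm, top z 0.08. Nothing on it is higher than z 0.14.
- red_handle (a joint): Bar handle 108 x 16 mm, z 0.114 to 0.138, hub r 21 mm to z 0.140, on a vertical axis; stiff (0.25 N m, 6 N at 40 mm), stays where left. rad: 0 = closed (stop, across the pipe), 1.57 = open (stop, along the pipe), growing anticlockwise from above. Regulating valve of the mist line; under it a white quadrant scale, r 78 mm, top z 0.104. Starts at 0 to 0.35.
- red_axis (a point): On the turning axis of the red handle, at mid-height of the bar (z 0.126). Fixed to the valve: its x axis runs along the branch pipe in the direction of flow (away from the robot), z up. Closed, the pointer lies along -y of this frame; open, along +x.
- red_pointer (a point): Pointer of the red handle: the end of a 6 mm wide nose with a white stripe, 62 mm from the axis, at z 0.126 (the 16 mm wide bar itself ends 54 mm from the axis, on both sides).
- tab_mark (a point): Green tab: a 9 mm wide, 22 mm long clip on the rim of the white scale, 59 to 82 mm from the red axis, top z 0.108, clamped somewhere from 0.6 to 1.25 rad. This point is on its middle line, 62 mm from the axis, lifted to z 0.126: it coincides with red_pointer when the pointer stands right on the tab.
- blue_handle (a joint): Bar handle 108 x 16 mm, z 0.114 to 0.138, hub r 21 mm to z 0.140, on a vertical axis; stiff (0.25 N m, 6 N at 40 mm), stays where left. rad: 0 = closed (stop, across the pipe), 1.57 = open (stop, along the pipe), growing anticlockwise from above. Shut-off valve of the line now in use; it starts open, at 0.9 to 1.57.
- blue_axis (a point): On the turning axis of the blue handle, at mid-height of the bar (z 0.126). Fixed to the valve: its x axis runs along the branch pipe in the direction of flow (away from the robot), z up. Closed, the pointer lies along -y of this frame; open, along +x.
- blue_pointer (a point): Pointer of the blue handle: the end of a 6 mm wide nose with a white stripe, 62 mm from the axis, at z 0.126 (the 16 mm wide bar itself ends 54 mm from the axis, on both sides).
- yellow_handle (a joint): Bar handle 108 x 16 mm, z 0.114 to 0.138, hub r 21 mm to z 0.140, on a vertical axis; stiff (0.25 N m, 6 N at 40 mm), stays where left. rad: 0 = closed (stop, across the pipe), 1.57 = open (stop, along the pipe), growing anticlockwise from above. Spare shut-off valve, starts closed and stays so.
- yellow_axis (a point): On the turning axis of the yellow handle, at mid-height of the bar (z 0.126). Fixed to the valve: its x axis runs along the branch pipe in the direction of flow (away from the robot), z up. Closed, the pointer lies along -y of this frame; open, along +x.
- station: Fixed yellow push-button box, 124 x 72 mm on a 150 x 90 mm foot, grey face up at z 0.062. Origin on the bench under its middle; the green button is at x = -29 mm, the red one at x = +29 mm of its frame. It stands to the left or the right of the manifold.
- start_button (a joint): Green start button, r 14 mm: travel in m, 0 = up, 0.006 = fully down; a spring needs 1.5 N to begin and 5 N at the bottom, and returns it.
- start_button_top (a point): Centre of the green button's top face, z 0.084 when up; the cap stands 10 mm out of a black collar of r 22 mm.
- stop_button (a joint): Red stop button, r 16 mm, same travel and spring; its top is also at z 0.084, 58 mm from the green one. Not to be pressed.
- pot_black: Black plant pot with a plant, r 44 mm, 78 mm high (leaves to 120 mm); origin at its underside. Stands between two branch pipes.
- pot_clay: Terracotta-coloured pot with a plant, same size, left of and beyond the manifold; origin at its underside.
- coupling: Loose grey PVC pipe coupling standing on end, outer r 33 mm, 62 mm high; origin at its underside. Stands between two branch pipes.
- cell_pack: Black six-cell pack of seedlings, 125 x 185 mm, 55 mm high (leaves to 110 mm); origin at its underside. Stands at the side of the manifold away from the station.
- feed_jar: Jar with a green lid, r 34 mm, 95 mm high, right of and beyond the manifold; origin at its underside.
Things that resemble listed ones, but are neither listed nor needed, are in the scene too. Of the things like the station, leave any that is purple; of the rest the larger one is meant.

How it is judged:
By the outcome, as a careful person would: the job done as asked, in the order asked, and still so for the second after the job is handed in, with the robot touching nothing.
It also fails if it takes over 58 s, if anything falls off the work surface, if the arm or the gripper's body presses on something with over 40 N, if the wrist force passes 120 N, or if a joint passes its speed limit or range.

## Working session

There is one attempt and no reset: what is moved stays moved. The work goes in short steps, Python scripts to look and compute and a tool call to move; the robot and the scene stay as the last step left them, time stands still between calls to the robot, and variables do not carry over. Pictures are saved under pics/ and viewed, about 8 in all and at most 12, crops included, and the job is handed in when it is done.

Besides the shell and the picture viewer there is one more tool, called after "Emit:" by a JSON object that holds its "fn" and its "kwargs", one argument or row to a line. play_rows: Moves the arm, as the interface text tells. Its arguments: {"type":"object","properties":{"series":{"type":"array","items":{"type":"array"}},"squeeze":{"type":"number"}},"required":["series"]}

```bash
mkdir -p pics; ls; python3 - <<'E'
from cell import manip
import cv2,numpy as np
print(manip.read_state())
for n in("top","scene"):
    im=manip.camera(n); cv2.imwrite(f"pics/{n}0.png",im[:,:,::-1]); p=manip.camera_params(n)
    print(n,{k:np.round(v,3).tolist() for k,v in p.items()})
a=cv2.imread("pics/top0.png")
E
```

```text
pics
{'clock': 0.0, 'joints': array([ 1.17739232e+00,  3.00494617e-01,  1.52153466e+00,  1.78562761e-05,
        1.32065111e+00, -6.65973360e-02]), 'qd': array([ 0.00106021, -0.00193132, -0.00051912, -0.00115409,  0.00084244,
        0.00034321]), 'effort': array([ 2.74908211e-05, -5.31808627e+01, -3.52736020e+01,  7.08492519e-02,
        2.44693703e-02, -7.76912998e-05]), 'eef_pos': array([176.45507632, 520.64398003, 171.39307138]), 'eef_rot': array([-1.57188050e+00,  8.96442563e-05, -3.26811149e-01]), 'wrist_force': array([-0.05347885, -0.39367977,  0.83350958]), 'moment': array([-0.01040908, -0.00245813,  0.01250008]), 'finger_gap': 94.35246419810629}
top {'K': [[481.459, 0.0, 282.795], [0.0, 481.459, 215.241], [0.0, 0.0, 1.0]], 'rvec': [2.219, -2.172, 0.07], 'tvec': [-72.236, 507.608, 1417.117]}
scene {'K': [[398.844, 0.0, 279.02], [0.0, 398.844, 205.95], [0.0, 0.0, 1.0]], 'rvec': [1.613, 1.698, -0.862], 'tvec': [90.143, -196.058, 1786.883]}
```

View pics/top0.png

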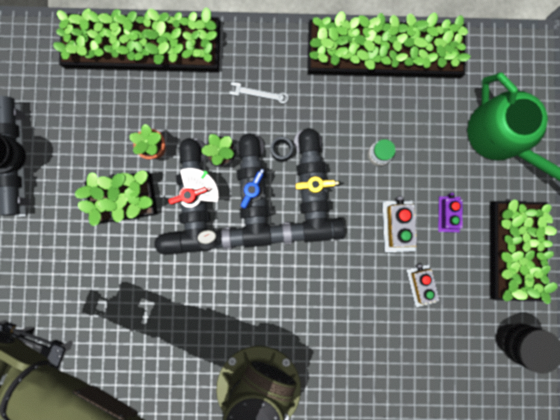

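View pics/scene0.png

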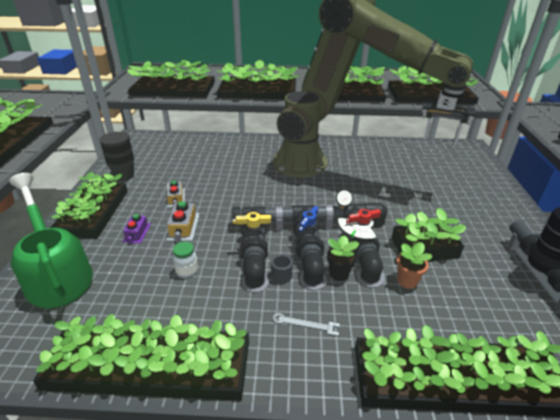

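The top view shows the red handle at (190,196) on its white scale, the blue one at (252,189) and the yellow one at (316,184). There are three button boxes:
- The large yellow one at (401,226).
- A purple one at (451,213), to be left alone.
- A small yellow one at (424,286).

The large one fits the description: it isn't purple, and its foot measures about 50x31 px, or roughly 150x90 mm. I'll confirm it in a crop.

```bash
cat >h.py <<'E'
from cell import manip
import cv2,numpy as np
def ray(p,uv,z):
    R=cv2.Rodrigues(np.float64(p["rvec"]))[0];t=np.float64(p["tvec"]).ravel()
    c=-R.T@t; d=R.T@np.linalg.inv(p["K"])@np.array([uv[0],uv[1],1.]); return (c+d*(z-c[2])/d[2])
def mask(im,name):
    h=cv2.cvtColor(im,cv2.COLOR_BGR2HSV).astype(int);H,S,V=h[...,0],h[...,1],h[...,2]
    m={"red":((H<7)|(H>172))&(S>150),"blue":(H>100)&(H<125)&(S>130),"yellow":(H>20)&(H<33)&(S>150),
       "green":(H>45)&(H<85)&(S>130),"white":(S<50)&(V>190)}[name]&(V>60)
    return m.astype(np.uint8)
def blobs(m,amin=8):
    n,l,s,c=cv2.connectedComponentsWithStats(m)
    return [(s[i,4],c[i],(l==i)) for i in range(1,n) if s[i,4]>=amin]
E
python3 - <<'E'
from h import *
im=cv2.imread("pics/top0.png");p=manip.camera_params("top")
for n,z in(("red",126),("blue",126),("yellow",126),("green",84)):
    for a,c,m in blobs(mask(im,n)):
        if 100<c[1]<310 and 150<c[0]<470:
            ys,xs=np.nonzero(m);P=np.array([ray(p,(x,y),z)[:2] for x,y in zip(xs,ys)])
            w,v=np.linalg.eigh(np.cov(P.T)+np.eye(2)*1e-6); d=v[:,1]
            print(n,a,c.round(1),P.mean(0).round(1),"ax",np.degrees(np.arctan2(d[1],d[0])).round(1),(4*np.sqrt(w)).round(0))
cv2.imwrite("pics/crop1.png",np.hstack([cv2.resize(im[140:240,150:350],None,fx=2.4,fy=4),cv2.resize(im[170:310,370:470],(300,400))]))
E
```

```text
red 82 [192.5 194.4] [554.7 188.3] ax 86.2 [43. 53.]
red 67 [174.8 199.5] [539.5 236.2] ax 106.3 [18. 45.]
red 65 [455.  205.8] [ 538.7 -534.3] ax 131.6 [25. 26.]
red 128 [404.5 214.9] [ 510.6 -395.3] ax -174.0 [34. 36.]
red 72 [425.8 279.5] [ 335.3 -454.5] ax -161.2 [26. 27.]
blue 303 [250.8 191.2] [567.   28.4] ax 154.5 [ 41. 110.]
yellow 13 [322.5 179.5] [ 603.5 -168.1] ax 77.7 [ 7. 28.]
yellow 27 [324.5 187.3] [ 582.2 -174. ] ax 110.7 [10. 58.]
yellow 11 [303.8 187.9] [ 579.2 -117.2] ax 93.2 [ 3. 34.]
green 511 [217.8 150.1] [686.9 127.9] ax 53.5 [71. 88.]
green 306 [384.3 149.5] [ 699.3 -347.2] ax 128.9 [56. 58.]
green 10 [205.1 172.9] [620.8 162.1] ax 148.5 [ 7. 22.]
green 43 [454.9 220. ] [ 501.9 -549.3] ax 165.5 [21. 22.]
green 83 [405.5 235.3] [ 455.6 -409.4] ax 62.1 [29. 29.]
green 49 [429.4 294.3] [ 291.3 -477.7] ax 115.9 [22. 23.]
```

View pics/crop1.png

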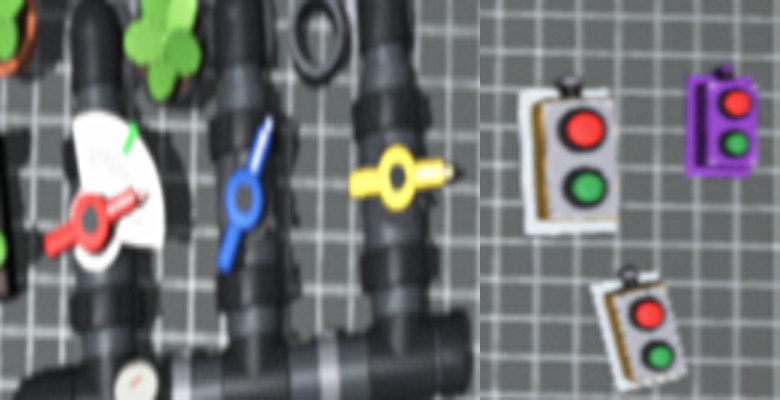

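The crop confirms it. The larger yellow box is the station, with its green button at top-view pixel (405.5,235.3). Next I'll find the handle axes and the moves to reach them.

```bash
cat >>h.py <<'E'
from scipy.spatial.transform import Rotation as Ro
def go(xyz,yaw=None):
    s=manip.read_state();R=Ro.from_euler("xyz",s["eef_rot"]).as_matrix()
    print("t",round(s["clock"],2),"tcp",s["eef_pos"].round(1),"d(tool,m)",(R.T@(np.array(xyz)-s["eef_pos"])/1000).round(4),"toolz",R[:,2].round(3),"tooly",R[:,1].round(3),"toolx",R[:,0].round(3))
E
python3 - <<'E'
from h import *
p=manip.camera_params("top")
P=[ray(p,u,139)[:2] for u in((187.5,195.3),(251.3,189.8),(315.4,184.5))]
print(np.round(P,1),np.linalg.norm(P[0]-P[1]),np.linalg.norm(P[1]-P[2]))
go([*P[0],260])
w=manip.camera_params("wrist");R=cv2.Rodrigues(np.float64(w["rvec"]))[0]
print("cam",(-R.T@w["tvec"]).round(1),R.round(2),w["K"].round(0).tolist())
E
```

```text
[[ 550.7  199.3]
 [ 569.4   26.4]
 [ 587.7 -148. ]] 173.94272978112764 175.27421096239055
t 0.1 tcp [176.5 520.6 171.4] d(tool,m) [ 0.4576 -0.0884 -0.1843] toolz [ 0.321  0.947 -0.001] tooly [-0.    -0.001 -1.   ] toolx [ 0.947 -0.321 -0.   ]
cam [104.4 545.6 384.4] [[ 0.32  0.95 -0.  ]
 [ 0.91 -0.31  0.26]
 [ 0.25 -0.09 -0.96]] [[314.0, 0.0, 277.0], [0.0, 314.0, 207.0], [0.0, 0.0, 1.0]]
```

Emit:
{"fn": "play_rows", "kwargs": {
  "series": [
    [[0.05,-0.05,-0.03],0,0.2],
    [[0.427,-0.05,-0.283],0,0.2],
    [[0.427,-0.05,-0.283],0,0.2],
    [[0.427,-0.05,-0.283],0,0.2],
    [[0.427,-0.05,-0.283],0,0.2],
    [[0.427,-0.05,-0.283],0,0.2],
    [[0.427,-0.05,-0.283],0,0.2],
    [[0.427,-0.05,-0.283],0,0.2],
    [[0.427,-0.05,-0.283],0,0.2],
    [[0.427,-0.05,-0.283],0,0.2],
    [[0.427,-0.05,-0.283],0,0.2],
    [[0.427,-0.05,-0.283],0,0.2],
    [[0.427,-0.05,-0.283],0,0.2],
    [[0.427,-0.05,-0.283],0,0.2]
  ]
}}

```text
clock: 1.5
eef_pos: [489.4, 116.4, 221.6]
eef_rot: [-1.572, 0.0, -0.326]
wrist_force: [0.8, -0.7, 0.3]
finger_gap: 75.1
```

```bash
python3 - <<'E'
from h import *
import pickle
p=manip.camera_params("wrist");im=manip.camera("wrist")[:,:,::-1];cv2.imwrite("pics/w1.png",im);pickle.dump(p,open("pics/w1.p","wb"))
go([551,199,160]);print(manip.read_state()["joints"].round(2),manip.read_state()["finger_gap"])
for n in("red","blue","green"):
    for a,c,m in blobs(mask(im,n),40):print(n,a,c.round(1),ray(p,c,126).round(1))
E
```

```text
t 1.55 tcp [489.5 116.5 221.7] d(tool,m) [0.0319 0.0616 0.0979] toolz [ 0.32   0.948 -0.001] tooly [-0.    -0.001 -1.   ] toolx [ 0.948 -0.32  -0.   ]
[ 0.16  0.16  1.58 -0.    1.41 -1.08] 74.95043669382257
red 1488 [390.1 221.1] [548.2 218.9 126. ]
red 59 [333.7 258.5] [569.8 152.5 126. ]
blue 1721 [225.7 284.5] [561.7  32.3 126. ]
green 4512 [519.6 171.5] [538.9 351.6 126. ]
green 381 [519.5 290.3] [671.2 334.6 126. ]
green 103 [332.9 316.9] [638.1 132.  126. ]
green 301 [350.8 360.9] [701.6 135.4 126. ]
```

View pics/w1.png

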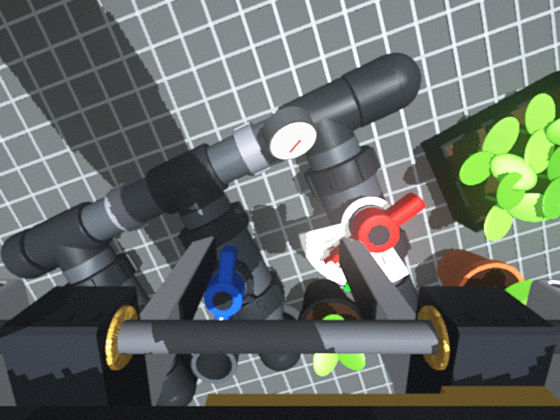

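The wrist view shows the red hub at (378,235) and the blue one at (224,298), but the gripper hides the pointers. I'll move forward for a clear look.

Emit:
{"fn": "play_rows", "kwargs": {
  "series": [
    [[0.04,0,0],0,0.4],
    [[0.08,0,0],0,0.4],
    [[0.11,0,0],0,0.4],
    [[0.11,0,0],0,0.4],
    [[0.11,0,0],0,0.4]
  ]
}}

```text
clock: 2.05
eef_pos: [593.3, 82.2, 221.3]
eef_rot: [-1.572, 0.001, -0.325]
wrist_force: [-0.7, 0.0, 0.4]
finger_gap: 56.3
```

```bash
python3 - <<'E'
from h import *
import pickle
p=manip.camera_params("wrist");im=manip.camera("wrist")[:,:,::-1].copy();cv2.imwrite("pics/w2.png",im);pickle.dump(p,open("pics/w2.p","wb"))
go([551,199,160])
for n in("red","blue","green"):
    for a,c,m in blobs(mask(im,n),20):
        ys,xs=np.nonzero(m);P=np.array([ray(p,(x,y),126)[:2] for x,y in zip(xs,ys)])
        w,v=np.linalg.eigh(np.cov(P.T));d=v[:,1];print(n,a,c.round(1),P.mean(0).round(1),np.degrees(np.arctan2(d[1],d[0])).round(1))
cv2.imwrite("pics/w2c.png",cv2.resize(im[80:280,180:440],None,fx=3,fy=3,interpolation=cv2.INTER_CUBIC))
E
```

```text
t 2.1 tcp [593.   82.3 221.7] d(tool,m) [-0.0769  0.0616  0.0973] toolz [ 0.319  0.948 -0.001] tooly [-0.001 -0.001 -1.   ] toolx [ 0.948 -0.319 -0.001]
red 25 [296.1  23.4] [447.7 148.5] 125.9
red 982 [411.2 101.1] [543.6 230. ] 108.6
blue 2154 [219.2 189.6] [565.2  30. ] 152.6
green 5412 [523.4  56.8] [539.1 333.5] 178.9
green 45 [558.1 105.8] [591.4 358.9] 177.9
green 31 [515.5 141.2] [611.4 317.1] 92.6
green 160 [355.8 188.9] [607.7 160. ] 150.0
green 3260 [526.  217.9] [692.9 317.1] 145.4
green 1516 [339.6 251.1] [667.2 126.4] 83.5
```

View pics/w2c.png

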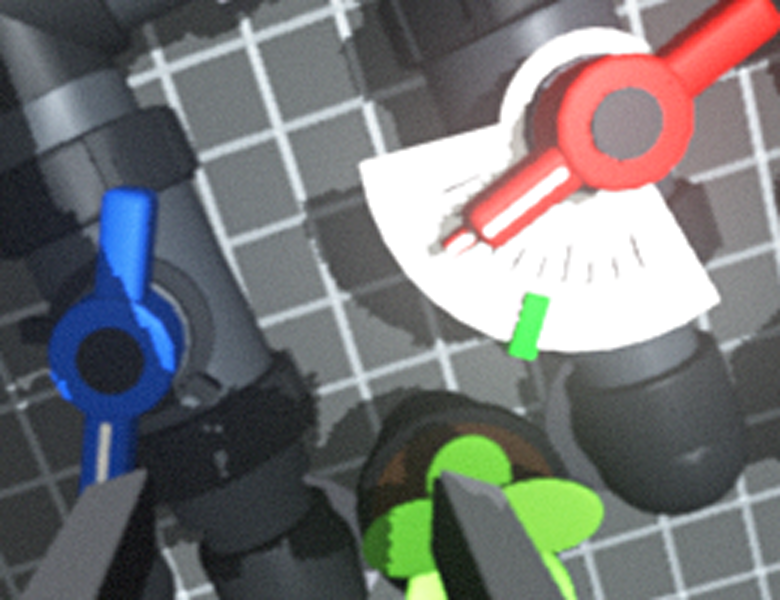

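```bash
python3 - <<'E'
from h import *
import pickle
p=pickle.load(open("pics/w2.p","rb"));im=cv2.imread("pics/w2.png")
f=lambda x,y,z:ray(p,(x/3+180,y/3+80),z)[:2]
# resize pixel-centre shift (fx=3): src=(x+.5)/3-.5
f=lambda x,y,z:ray(p,((x+.5)/3-.5+180,(y+.5)/3-.5+80),z)[:2]
r=f(627,124,140);b=f(110,362,140);tip=f(440,248,126);t1=f(537,297,108);t2=f(523,357,108)
ang=lambda v:np.degrees(np.arctan2(v[1],v[0]))
print("axes",r.round(1),b.round(1),np.linalg.norm(r-b),"yaw",ang(r-b)-90)
print("tip",ang(tip-r),np.linalg.norm(tip-r),"tab",ang(t1-r),ang(t2-r),np.linalg.norm(t1-r),np.linalg.norm(t2-r))
for a,c,m in blobs(mask(im,"green"),100):
    if a<300:
        ys,xs=np.nonzero(m);P=np.array([ray(p,(x,y),108)[:2] for x,y in zip(xs,ys)])
        d=P.mean(0)-r;print("tabmean",ang(d),np.linalg.norm(d))
go([*r,118]);go([*b,118])
E
```

```text
axes [552.7 201.7] [571.7  27.2] 175.50772358968064 yaw 6.208973712078972
tip -72.09973159110992 65.37963907834992 tab -33.23367230672931 -31.808819216561886 60.19552032984335 81.9902120102234
tabmean -32.799497609582936 71.36427297211127
t 2.1 tcp [593.   82.3 221.7] d(tool,m) [-0.0762  0.1036  0.1005] toolz [ 0.319  0.948 -0.001] tooly [-0.001 -0.001 -1.   ] toolx [ 0.948 -0.319 -0.001]
t 2.1 tcp [593.   82.3 221.7] d(tool,m) [-0.0026  0.1037 -0.0589] toolz [ 0.319  0.948 -0.001] tooly [-0.001 -0.001 -1.   ] toolx [ 0.948 -0.319 -0.001]
```

I'll do the blue valve first: move above its hub, line the jaws up across the bar, descend and grip.

Emit:
{"fn": "play_rows", "kwargs": {
  "series": [
    [[-0.003,0,-0.04],0.1,0.28],
    [[-0.003,0,-0.059],0.154,0.28],
    [[-0.003,0,-0.059],0.154,0.28],
    [[-0.003,0.04,-0.059],0.154,0.28],
    [[-0.003,0.07,-0.059],0.154,0.28],
    [[-0.003,0.09,-0.059],0.154,0.28],
    [[-0.003,0.105,-0.059],0.154,0.28],
    [[-0.003,0.105,-0.059],0.154,0.28],
    [[-0.003,0.105,-0.059],0.154,1],
    [[-0.003,0.105,-0.059],0.154,1],
    [[-0.003,0.105,-0.059],0.154,1],
    [[-0.003,0.105,-0.059],0.154,1]
  ],
  "squeeze": 40
}}

```text
clock: 3.3
eef_pos: [571.5, 27.4, 117.4]
eef_rot: [-1.571, -0.0, -0.478]
wrist_force: [0.3, 0.2, 0.1]
finger_gap: 39.0
```

Emit:
{"fn": "play_rows", "kwargs": {
  "series": [
    [[0,0,0],0,1],
    [[0,0,0],0.1,1],
    [[0,0,0],0.2,1],
    [[0,0,0],0.3,1],
    [[0,0,0],0.4,1],
    [[0,0,0],0.5,1],
    [[0,0,0],0.6,1],
    [[0,0,0],0.7,1],
    [[0,0,0],0.8,1],
    [[0,0,0],0.9,1],
    [[0,0,0],0.97,1],
    [[0,0,0],1.03,1],
    [[0,0,0],1.03,1]
  ],
  "squeeze": 60
}}

```text
clock: 4.6
eef_pos: [571.5, 27.3, 117.5]
eef_rot: [-1.57, -0.001, -1.509]
wrist_force: [-0.2, -0.0, -0.4]
finger_gap: 0.1
```

```bash
python3 - <<'E'
from h import *
s=manip.read_state();print(s["moment"],s["wrist_force"],s["finger_gap"],s["eef_rot"])
im=manip.camera("top")[:,:,::-1].copy();cv2.imwrite("pics/top1.png",im);cv2.imwrite("pics/top1c.png",cv2.resize(im[140:240,170:350],None,fx=4,fy=4,interpolation=cv2.INTER_CUBIC))
E
```

```text
[-0.11062476  0.02829139  0.03402693] [-0.19304337 -0.03621353 -0.40607991] 0.13636494546466282 [-1.57049698e+00 -7.78481826e-04 -1.50917056e+00]
```

View pics/top1.png

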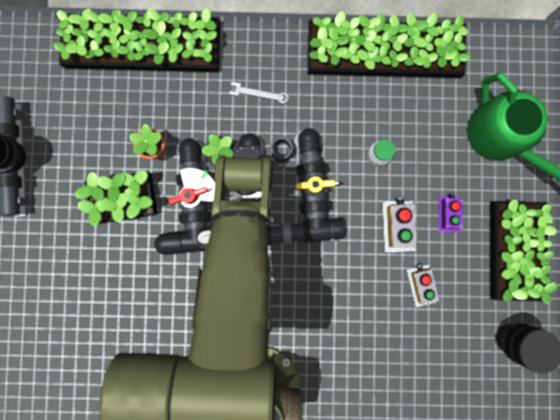

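The gap reads 0.1 mm, so the fingers closed on nothing. I'll look through the wrist camera.

```bash
python3 - <<'E'
from h import *
import pickle
p=manip.camera_params("wrist");im=manip.camera("wrist")[:,:,::-1].copy();cv2.imwrite("pics/w3.png",im);pickle.dump(p,open("pics/w3.p","wb"))
s=manip.read_state();print(s["finger_gap"],s["eef_pos"],s["joints"].round(2))
R=cv2.Rodrigues(np.float64(p["rvec"]))[0];q=p["K"]@(R@np.array(s["eef_pos"])+p["tvec"]);print("tcp px",q[:2]/q[2])
E
```

```text
0.4824587020926481 [571.50489564  27.32837179 117.45380136] [-0.02  0.4   1.52 -0.    1.22 -0.08]
tcp px [276.79444969 231.95439819]
```

View pics/w3.png

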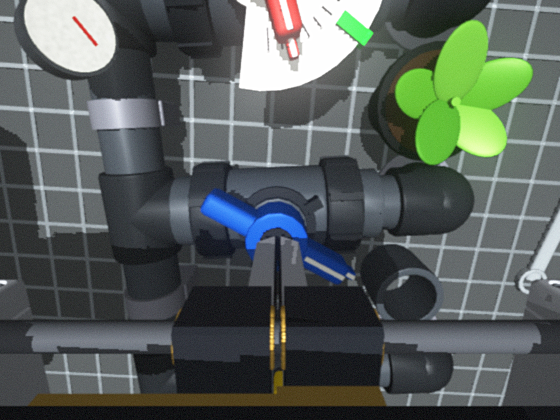

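The picture shows the fingers shut right where the blue hub is drawn (275,225), with the bar still running (215,203)–(350,278). So the hub gives no grip and the handle hasn't turned. I'll lift out, grip the pointer arm at 38 mm radius instead, and carry it round the arc.

Emit:
{"fn": "play_rows", "kwargs": {
  "series": [
    [[0,-0.03,0],0,1],
    [[0,-0.05,0],0,1],
    [[0,-0.05,0],-0.14,0.5],
    [[0.01,-0.05,0.016],-0.28,0.5],
    [[0.0196,-0.05,0.0325],-0.42,0.5],
    [[0.0196,-0.05,0.0325],-0.56,0.5],
    [[0.0196,-0.05,0.0325],-0.7,0.5],
    [[0.0196,-0.05,0.0325],-0.84,0.5],
    [[0.0196,-0.05,0.0325],-0.98,0.5],
    [[0.0196,-0.05,0.0325],-1.03,0.5],
    [[0.0196,-0.05,0.0325],-1.03,0.5],
    [[0.0196,-0.025,0.0325],-1.03,0.5],
    [[0.0196,0,0.0325],-1.03,0.5],
    [[0.0196,0,0.0325],-1.03,0.5],
    [[0.0196,0,0.0325],-1.03,1],
    [[0.0196,0,0.0325],-1.03,1],
    [[0.0196,0,0.0325],-1.03,1],
    [[0.0196,0,0.0325],-1.03,1],
    [[0.0196,0,0.0325],-1.03,1],
    [[0.0196,0,0.0325],-1.03,1]
  ],
  "squeeze": 20
}}

```text
clock: 6.7
eef_pos: [605.3, 9.9, 117.7]
eef_rot: [-1.571, -0.001, -0.476]
wrist_force: [-0.2, -0.4, 0.1]
finger_gap: 2.6
```

```bash
python3 - <<'E'
from h import *
w=manip.camera("wrist")[:,:,::-1].copy();s=manip.camera("scene")[:,:,::-1].copy()
cv2.imwrite("pics/w4.png",w);cv2.imwrite("pics/s4.png",s)
st=manip.read_state();print(st["finger_gap"],st["wrist_force"].round(1),st["eef_pos"].round(1))
for n in("wrist","scene"):
    p=manip.camera_params(n);R=cv2.Rodrigues(np.float64(p["rvec"]))[0]
    for P in (st["eef_pos"],np.array([571.3,27.2,140]),np.array([571.3,27.2,126])+62*np.array([.888,-.46,0])):
        q=p["K"]@(R@P+p["tvec"]);print(n,(q[:2]/q[2]).round(1))
cv2.imwrite("pics/v4.png",np.hstack([cv2.resize(w[130:330,180:380],(400,400)),cv2.resize(s[170:270,230:330],(400,400),interpolation=cv2.INTER_CUBIC)]))
E
```

```text
0.47166224911241866 [-0.2  0.3  0.1] [605.2   9.9 117.6]
wrist [277.2 231.6]
wrist [276.8 185.6]
wrist [276.9 267.4]
scene [302.5 226. ]
scene [308.4 213.8]
scene [298.9 228.1]
```

View pics/v4.png

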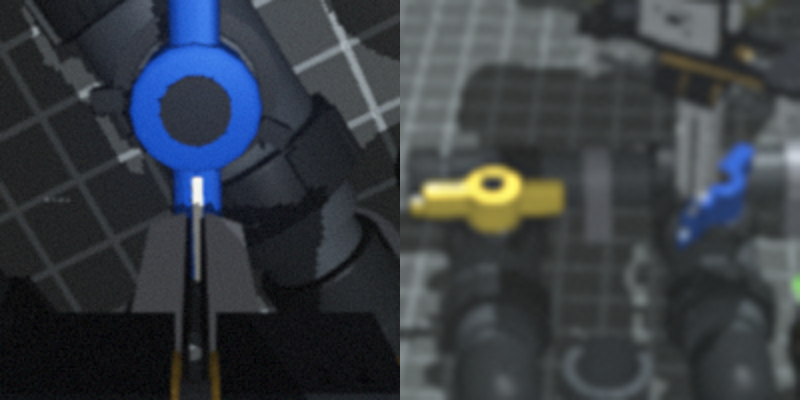

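In both views the fingertips sit above the bar: the white stripe shows through the finger gap at about (278,240). By the wrist view the tips end about 20 mm above the nominal TCP height. I'll open and go 20 mm lower in steps, watching the force.

Emit:
{"fn": "play_rows", "kwargs": {
  "series": [
    [[0,0,0],0,0.5],
    [[0,0,0],0,0.5],
    [[0,0,0],0,0.5],
    [[0,0,0],0,0.5],
    [[0,0,0],0,0.5],
    [[0,0.005,0],0,0.5],
    [[0,0.01,0],0,0.5],
    [[0,0.015,0],0,0.5],
    [[0,0.018,0],0,0.5],
    [[0,0.018,0],0,0.5],
    [[0,0.018,0],0,1],
    [[0,0.018,0],0,1],
    [[0,0.018,0],0,1],
    [[0,0.018,0],0,1],
    [[0,0.018,0],0,1],
    [[0,0.018,0],0,1],
    [[0,0.018,0],0,1]
  ],
  "squeeze": 20
}}

```text
clock: 8.5
eef_pos: [605.5, 10.0, 99.7]
eef_rot: [-1.571, -0.001, -0.476]
wrist_force: [2.3, 2.0, -0.8]
finger_gap: 15.7
```

That gripped the bar at 15.7 mm. Now the arc to the closed stop.

Emit:
{"fn": "play_rows", "kwargs": {
  "series": [
    [[-0.0002,0,-0.0038],0.1,1],
    [[-0.0008,0,-0.0075],0.2,1],
    [[-0.0017,0,-0.0112],0.3,1],
    [[-0.003,0,-0.0148],0.4,1],
    [[-0.0047,0,-0.0182],0.5,1],
    [[-0.0066,0,-0.0215],0.6,1],
    [[-0.0089,0,-0.0245],0.7,1],
    [[-0.0115,0,-0.0273],0.8,1],
    [[-0.0144,0,-0.0298],0.9,1],
    [[-0.0165,0,-0.0313],0.97,1],
    [[-0.0175,0,-0.032],1.0,1],
    [[-0.0175,0,-0.032],1.0,1]
  ],
  "squeeze": 30
}}

```text
clock: 9.7
eef_pos: [575.1, -10.9, 99.7]
eef_rot: [-1.57, -0.001, -1.476]
wrist_force: [0.7, -4.5, 0.6]
finger_gap: 15.6
```

```bash
python3 - <<'E'
from h import *
s=manip.read_state();print(s["moment"].round(2),s["wrist_force"].round(1),s["finger_gap"],s["eef_pos"],s["eef_rot"])
E
```

```text
[-0.95  0.03  0.11] [ 0.7 -4.5  0.6] 15.574477125484584 [575.09375747 -10.89520697  99.69199149] [-1.57019826e+00 -1.39787536e-03 -1.47595326e+00]
```

Emit:
{"fn": "play_rows", "kwargs": {
  "series": [
    [[0,0,-0.001],0.025,1],
    [[0,0,-0.002],0.05,1],
    [[0,0,-0.002],0.05,1]
  ]
}}

```text
clock: 10.0
eef_pos: [574.8, -11.0, 99.8]
eef_rot: [-1.566, -0.002, -1.526]
wrist_force: [14.6, -1.3, -7.9]
finger_gap: 15.5
```

It's at the stop: 14.6 N and no further motion. I'll release, lift and look.

Emit:
{"fn": "play_rows", "kwargs": {
  "series": [
    [[0,0,0.001],0,0.5],
    [[0,0,0.001],0,0.5],
    [[0,0,0.001],0,0.5],
    [[0,0,0.001],0,0.5],
    [[0,-0.03,0.001],0,0.5],
    [[-0.04,-0.06,0],0,0.5],
    [[-0.08,-0.06,0],-0.1,0.5],
    [[-0.12,-0.06,0],-0.2,0.5],
    [[-0.165,-0.06,-0.003],-0.273,0.5],
    [[-0.176,-0.06,-0.003],-0.273,0.5],
    [[-0.176,-0.06,-0.003],-0.273,0.5],
    [[-0.176,-0.06,-0.003],-0.273,0.5]
  ]
}}

```text
clock: 11.2
eef_pos: [563.6, 163.9, 159.4]
eef_rot: [-1.567, -0.003, -1.254]
wrist_force: [0.2, -0.2, 0.1]
finger_gap: 46.8
```

```bash
python3 - <<'E'
from h import *
import pickle
p=manip.camera_params("wrist");im=manip.camera("wrist")[:,:,::-1].copy();cv2.imwrite("pics/w5.png",im);pickle.dump(p,open("pics/w5.p","wb"))
s=manip.read_state();print(s["finger_gap"],s["eef_rot"].round(3));go([564.1,165.1,100])
t=manip.camera("top")[:,:,::-1].copy();cv2.imwrite("pics/t5.png",t);pt=manip.camera_params("top")
for nm,i,q in(("w",im,p),("t",t,pt)):
  for n in("red","blue"):
    for a,c,m in blobs(mask(i,n),60):
        ys,xs=np.nonzero(m);P=np.array([ray(q,(x,y),126)[:2] for x,y in zip(xs,ys)])
        w,v=np.linalg.eigh(np.cov(P.T));d=v[:,1];print(nm,n,a,c.round(1),P.mean(0).round(1),np.degrees(np.arctan2(d[1],d[0])).round(1))
cv2.imwrite("pics/v5.png",np.hstack([cv2.resize(im,(533,400)),cv2.resize(t[150:250,210:276],(264,400),interpolation=cv2.INTER_CUBIC)]))
E
```

```text
47.178975851011316 [-1.567 -0.003 -1.254]
t 11.25 tcp [563.7 163.5 159.5] d(tool,m) [-0.0016  0.0595  0.0006] toolz [0.95  0.311 0.004] tooly [ 0.005 -0.002 -1.   ] toolx [ 0.311 -0.95   0.003]
w red 2132 [273.9 158.6] [546.8 208.2] 108.7
w blue 387 [247.9 309.3] [565.7  74.7] 89.6
w blue 887 [236.6 370.6] [574.6   7.8] 67.5
t red 64 [455.  205.8] [ 538.8 -534.4] 60.1
t red 129 [404.5 215. ] [ 510.5 -395.2] 178.4
t red 71 [425.8 279.5] [ 335.3 -454.7] -173.3
t blue 298 [249.6 189.8] [570.9  31.7] 95.9
```

View pics/v5.png

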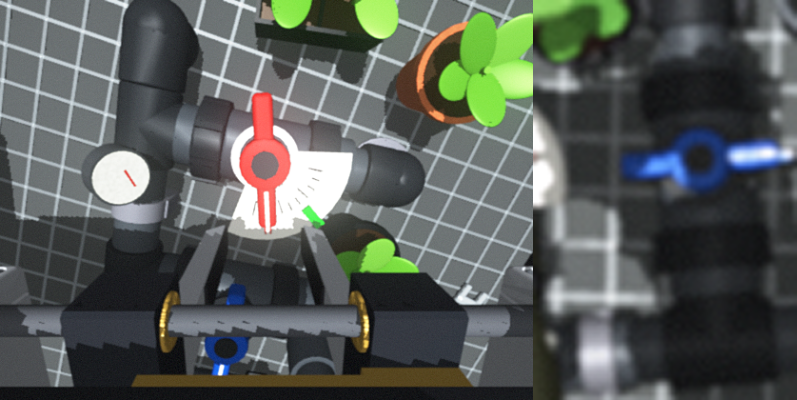

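The picture shows blue lying across its pipe. Its axis measures 95.9°, i.e. the pointer is at -84.1° against -83.9° for closed. Red is between the jaws at (277,172), with the tab at (330,226). I'll descend and grip, and re-measure the tab meanwhile.

Emit:
{"fn": "play_rows", "kwargs": {
  "series": [
    [[-0.001,0.03,0],0,0.5],
    [[-0.001,0.05,0],0,0.5],
    [[-0.001,0.058,0],0,0.5],
    [[-0.001,0.058,0],0,0.5],
    [[-0.001,0.058,0],0,1],
    [[-0.001,0.058,0],0,1],
    [[-0.001,0.058,0],0,1],
    [[-0.001,0.058,0],0,1],
    [[-0.001,0.058,0],0,1],
    [[-0.001,0.058,0],0,1]
  ],
  "squeeze": 25
}}

```text
clock: 12.3
eef_pos: [564.6, 164.3, 102.2]
eef_rot: [-1.564, -0.003, -1.255]
wrist_force: [5.9, 0.1, 0.3]
finger_gap: 14.9
```

```bash
python3 - <<'E'
from h import *
import pickle
p=pickle.load(open("pics/w5.p","rb"));im=cv2.imread("pics/w5.png")
ang=lambda v:np.degrees(np.arctan2(v[1],v[0]))
r=ray(p,(277.5,172.3),140)[:2];print(r)
for a,c,m in blobs(mask(im,"green"),60):
    if a<500 and 200<c[1]<260:
        ys,xs=np.nonzero(m);P=np.array([ray(p,(x,y),108)[:2] for x,y in zip(xs,ys)]);d=P.mean(0)-r
        for rr in (r,np.array([552.7,201.7]),np.array([552,201])):
            d=P.mean(0)-rr;print(a,c,"tab",ang(d),np.linalg.norm(d))
s=manip.read_state();print(s["finger_gap"],s["wrist_force"].round(1),s["eef_pos"],s["eef_rot"])
E
```

```text
[551.75546756 201.97395784]
211 [328.72511848 227.46445498] tab -31.912668665944235 71.13728539478087
211 [328.72511848 227.46445498] tab -32.130415559522994 70.19120011494913
211 [328.72511848 227.46445498] tab -31.345153433073516 70.41830769261065
14.872570294615562 [5.9 0.1 0.3] [564.6212264  164.25913553 102.16438074] [-1.56428219 -0.00342234 -1.25470774]
```

Emit:
{"fn": "play_rows", "kwargs": {
  "series": [
    [[-0.0002,0,0.0039],-0.1,1],
    [[-0.0008,0,0.0077],-0.2,1],
    [[-0.0017,0,0.0115],-0.3,1],
    [[-0.0031,0,0.0152],-0.4,1],
    [[-0.0048,0,0.0187],-0.5,1],
    [[-0.0068,0,0.022],-0.6,1],
    [[-0.0088,0,0.0246],-0.684,1],
    [[-0.0088,0,0.0246],-0.684,1],
    [[-0.0088,0,0.0246],-0.684,1]
  ],
  "squeeze": 30
}}

```text
clock: 13.2
eef_pos: [585.3, 180.3, 102.2]
eef_rot: [-1.568, -0.007, -0.573]
wrist_force: [2.6, -0.0, -2.6]
finger_gap: 15.0
```

```bash
cat >meas.py <<'E'
from h import *
import sys
n=sys.argv[1];p=manip.camera_params("wrist");im=manip.camera("wrist")[:,:,::-1].copy();cv2.imwrite(f"pics/{n}.png",im)
ang=lambda v:np.degrees(np.arctan2(v[1],v[0]))
s=manip.read_state();print(s["eef_pos"].round(1),s["eef_rot"].round(3),s["wrist_force"].round(1),s["finger_gap"])
for k,z in(("red",126),("blue",126),("green",108),("white",126)):
    for a,c,m in blobs(mask(im,k),20):
        ys,xs=np.nonzero(m);P=np.array([ray(p,(x,y),z)[:2] for x,y in zip(xs,ys)]);d=P.mean(0)-[552.2,201.4]
        if np.linalg.norm(d)>90 and k!="blue":continue
        w,v=np.linalg.eigh(np.cov(P.T));e=v[:,1];print(k,a,c.round(1),P.mean(0).round(1),"axis",ang(e).round(1),"dir",ang(d).round(1),np.linalg.norm(d).round(1))
E
python3 meas.py w6
```

```text
[585.3 180.3 102.2] [-1.568 -0.007 -0.573] [ 2.  -0.4 -1.4] 14.972552758260274
red 4779 [276.4 175.3] [548.3 203.6] axis 147.5 dir 150.6 4.5
blue 1709 [111.3 306.3] [561.8  60.5] axis 73.2 dir -86.1 141.3
blue 963 [ 72.3 366.4] [584.3   3.9] axis 64.7 dir -80.8 200.1
green 155 [279.1 283.3] [618.  160.8] axis 115.9 dir -31.7 77.4
white 3402 [353.6 117.5] [545.9 259.6] axis 176.0 dir 96.2 58.6
white 20 [178.4 124.6] [491.5 172.7] axis 177.5 dir -154.7 67.1
white 188 [159.5 153.1] [498.4 153.2] axis 109.7 dir -138.1 72.2
white 2477 [316.5 205.2] [577.1 214.8] axis 161.5 dir 28.2 28.3
white 2357 [234.7 196.3] [544.6 175.3] axis 139.6 dir -106.3 27.1
white 76 [277.6 231.2] [577.9 185.3] axis 148.5 dir -32.0 30.3
white 41 [317.2 250.7] [603.1 199.6] axis 49.6 dir -2.0 50.9
white 45 [320.6 268.5] [615.2 195. ] axis 167.7 dir -5.8 63.3
```

Emit:
{"fn": "play_rows", "kwargs": {
  "series": [
    [[0,0,0],0,0.5],
    [[0,0,0],0,0.5],
    [[0,0,0],0,0.5],
    [[0,0,0],0,0.5],
    [[0,-0.03,0],0,0.5],
    [[0,-0.06,0],0,0.5],
    [[0.04,-0.07,0],0,0.5],
    [[0.06,-0.07,0],0,0.5],
    [[0.06,-0.07,0],0,0.5],
    [[0.06,-0.07,0],0,0.5]
  ]
}}

```text
clock: 14.25
eef_pos: [634.8, 147.9, 172.1]
eef_rot: [-1.568, -0.006, -0.574]
wrist_force: [0.0, -0.5, 0.4]
finger_gap: 47.2
```

```bash
python3 meas.py w7; python3 -c "
import cv2;i=cv2.imread('pics/w7.png');cv2.imwrite('pics/w7c.png',cv2.resize(i[40:240,180:380],(600,600),interpolation=cv2.INTER_CUBIC))"
```

```text
[634.5 148.2 172.2] [-1.568 -0.006 -0.573] [-0.1  0.3 -0.5] 47.22373581188534
red 1238 [275.6  46.8] [525.6 217.2] axis 142.7 dir 149.3 30.9
blue 3168 [123.4 223.5] [570.4  30.6] axis 95.5 dir -83.9 171.8
green 137 [278.7 182.1] [615.8 161.9] axis 144.8 dir -31.8 74.8
white 3678 [309.5 140.3] [598.  202.9] axis 151.4 dir 1.8 45.8
white 5110 [232.  135.6] [561.  152.7] axis -164.0 dir -79.7 49.5
white 241 [277.5 140.9] [584.  181.1] axis 147.0 dir -32.5 37.7
white 55 [277.1 168.3] [602.3 168.9] axis 147.8 dir -32.9 59.7
white 299 [245.7 194.4] [606.6 134.7] axis -140.8 dir -50.8 86.1
```

View pics/w7c.png

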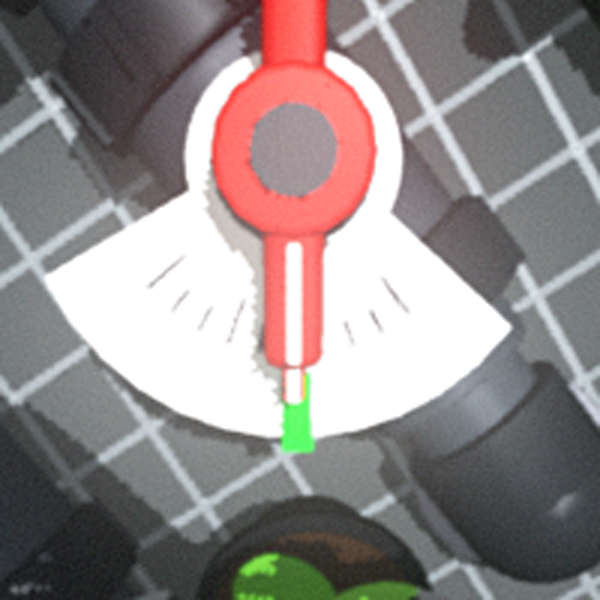

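The crop shows the pointer nose at (293,385) on the green tab (298,410), within about 1° or 1 mm of its middle line. Blue measures 95.5°, which is closed. Both valves are right, so I'll move above the green button with the fingers shut.

Emit:
{"fn": "play_rows", "kwargs": {
  "series": [
    [[0,-0.03,0],0,1],
    [[0.152,-0.03,-0.565],0,1],
    [[0.152,-0.03,-0.565],0,1],
    [[0.152,-0.03,-0.565],0,1],
    [[0.152,-0.03,-0.565],0,1],
    [[0.152,-0.03,-0.565],0,1],
    [[0.152,-0.03,-0.565],0,1],
    [[0.152,-0.03,-0.565],0,1],
    [[0.152,-0.03,-0.565],0,1],
    [[0.152,-0.03,-0.565],0,1],
    [[0.152,-0.03,-0.565],0,1],
    [[0.152,-0.03,-0.565],0,1],
    [[0.152,-0.03,-0.565],0,1],
    [[0.152,-0.03,-0.565],0,1],
    [[0.152,-0.03,-0.565],0,1],
    [[0.152,-0.03,-0.565],0,1],
    [[0.152,-0.03,-0.565],0,1],
    [[0.152,-0.03,-0.565],0,1]
  ],
  "squeeze": 20
}}

```text
clock: 16.1
eef_pos: [456.3, -408.0, 201.9]
eef_rot: [-1.568, -0.006, -0.572]
wrist_force: [0.4, 0.9, -0.3]
finger_gap: 0.6
```

```bash
python3 - <<'E'
from h import *
p=manip.camera_params("wrist");im=manip.camera("wrist")[:,:,::-1].copy();cv2.imwrite("pics/w8.png",im)
go([455.6,-409.4,84])
for k in("red","green"):
    for a,c,m in blobs(mask(im,k),40):
        ys,xs=np.nonzero(m);print(k,a,c.round(1),ray(p,c,82).round(1),xs.min(),xs.max(),ys.min(),ys.max())
i=im[100:300,150:430];cv2.imwrite("pics/w8c.png",cv2.resize(i,None,fx=2,fy=2))
# blue/red check from top with arm gone
t=manip.camera("top")[:,:,::-1].copy();cv2.imwrite("pics/t8.png",t);q=manip.camera_params("top")
for k in("red","blue"):
    for a,c,m in blobs(mask(t,k),40):
        if not 150<c[0]<300 or not 100<c[1]<260: continue
        ys,xs=np.nonzero(m);P=np.array([ray(q,(x,y),126)[:2] for x,y in zip(xs,ys)])
        w,v=np.linalg.eigh(np.cov(P.T));d=v[:,1];print("top",k,a,P.mean(0).round(1),np.degrees(np.arctan2(d[1],d[0])).round(1))
E
```

```text
t 16.15 tcp [ 456.2 -408.2  201.9] d(tool,m) [-0.0006  0.1179 -0.0016] toolz [0.541 0.841 0.003] tooly [ 0.007 -0.001 -1.   ] toolx [ 0.841 -0.541  0.006]
red 370 [162. 128.] [ 334.6 -469.7   82. ] 152 174 116 139
red 576 [305.8 234.4] [ 513.6 -406.4   82. ] 292 319 221 248
green 317 [129.5  98.5] [ 294.5 -479.1   82. ] 120 139 89 108
green 442 [275.  194.7] [ 456.2 -410.6   82. ] 264 287 183 206
green 1106 [ 43.4 289.6] [ 404.5 -703.4   82. ] 0 81 244 319
green 144 [196.3 281.8] [ 494.4 -545.3   82. ] 189 204 276 288
green 384 [428.8 314.4] [ 683.  -334.6   82. ] 408 450 307 320
green 1069 [ 80.4 371.7] [ 516.8 -747.6   82. ] 41 122 353 393
green 41 [428.4 353.9] [ 735.  -359.8   82. ] 421 436 353 355
top red 150 [543.3 202.3] 143.6
top blue 288 [570.8  31. ] 95.0
```

View pics/w8c.png

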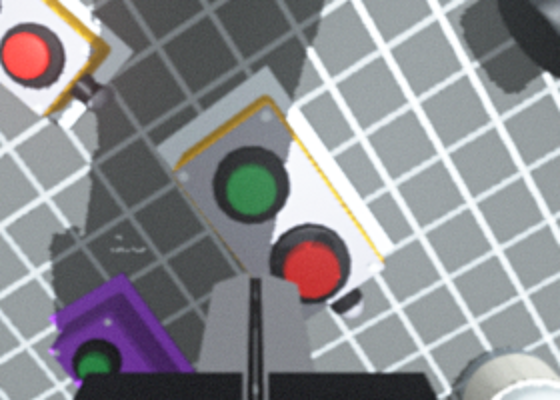

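The picture shows the large yellow station under the tool: its green button at (275,195) in the full frame, and the red one at (306,234), clear of the fingers. I'll go down to just above it, then press in small steps.

Emit:
{"fn": "play_rows", "kwargs": {
  "series": [
    [[0,0.04,-0.0015],0,1],
    [[-0.0003,0.08,-0.0015],0,1],
    [[-0.0005,0.115,-0.0018],0,1],
    [[-0.0005,0.115,-0.0018],0,1],
    [[-0.0005,0.118,-0.0018],0,1],
    [[-0.0005,0.121,-0.0018],0,1],
    [[-0.0005,0.121,-0.0018],0,1]
  ]
}}

```text
clock: 16.9
eef_pos: [456.0, -410.2, 82.2]
eef_rot: [-1.569, -0.008, -0.572]
wrist_force: [0.5, 0.3, 0.5]
finger_gap: 0.8
```

Emit:
{"fn": "play_rows", "kwargs": {
  "series": [
    [[0,0.005,0],0,1],
    [[0,0.01,0],0,1],
    [[0,0.014,0],0,1],
    [[0,0.016,0],0,1],
    [[0,0.017,0],0,1],
    [[0,0.017,0],0,1]
  ]
}}

```text
clock: 17.5
eef_pos: [456.1, -410.2, 65.1]
eef_rot: [-1.569, -0.008, -0.572]
wrist_force: [-0.2, -0.5, 0.7]
finger_gap: 0.6
```

Emit:
{"fn": "play_rows", "kwargs": {
  "series": [
    [[0,0.002,0],0,1],
    [[0,0.004,0],0,1],
    [[0,0.005,0],0,1],
    [[0,0.005,0],0,1]
  ]
}}

```text
clock: 17.9
eef_pos: [456.1, -410.2, 59.9]
eef_rot: [-1.569, -0.008, -0.572]
wrist_force: [-0.5, 0.4, 1.0]
finger_gap: 0.6
```

Emit:
{"fn": "play_rows", "kwargs": {
  "series": [
    [[0,0.001,0],0,1],
    [[0,0.002,0],0,1],
    [[0,0.003,0],0,1],
    [[0,0.003,0],0,1]
  ]
}}

```text
clock: 18.3
eef_pos: [456.1, -410.1, 56.7]
eef_rot: [-1.569, -0.008, -0.572]
wrist_force: [0.3, -0.1, 0.1]
finger_gap: 0.2
```

Emit:
{"fn": "play_rows", "kwargs": {
  "series": [
    [[0,0.001,0],0,1],
    [[0,0.002,0],0,1],
    [[0,0.003,0],0,1],
    [[0,0.003,0],0,1]
  ]
}}

```text
clock: 18.7
eef_pos: [456.0, -410.1, 53.6]
eef_rot: [-1.568, -0.007, -0.572]
wrist_force: [-0.5, 0.0, 0.4]
finger_gap: 0.3
```

```bash
python3 - <<'E'
from h import *
p=manip.camera_params("wrist");w=manip.camera("wrist")[:,:,::-1].copy();s=manip.camera("scene")[:,:,::-1].copy()
cv2.imwrite("pics/w9.png",w);cv2.imwrite("pics/s9.png",s)
for k in("red","green"):
    for a,c,m in blobs(mask(w,k),40):
        ys,xs=np.nonzero(m);print(k,a,c.round(1),ray(p,c,82).round(1),xs.min(),xs.max(),ys.min(),ys.max())
cv2.imwrite("pics/v9.png",np.hstack([cv2.resize(w[100:300,180:380],(400,400)),cv2.resize(s[170:250,145:225],(400,400),interpolation=cv2.INTER_CUBIC)]))
E
```

```text
red 1279 [ 84.3 131.6] [ 337.  -463.8   82. ] 64 106 112 151
green 1050 [23.1 80.8] [ 298.8 -473.4   82. ] 5 44 64 99
green 376 [276.5 232.2] [ 447.3 -405.    82. ] 257 296 224 240
green 516 [154.7 373.9] [ 490.4 -536.4   82. ] 141 168 362 386
```

View pics/v9.png

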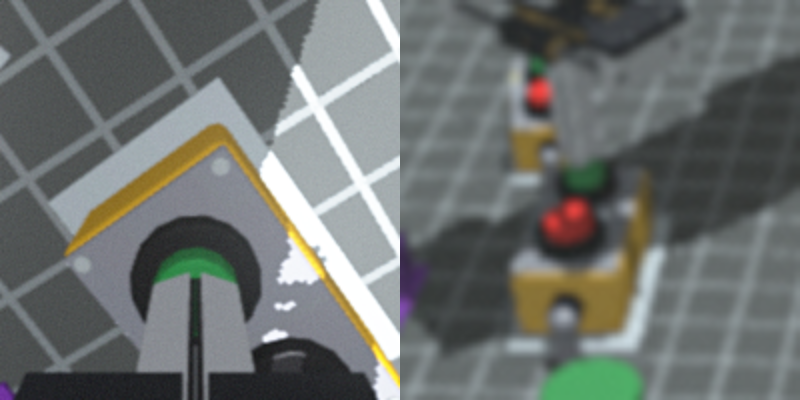

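The fingertips are centred over the green button and just above its top, with the red button clear. That was the last view allowed, so I'll go on by force.

Emit:
{"fn": "play_rows", "kwargs": {
  "series": [
    [[0,0.001,0],0,1],
    [[0,0.002,0],0,1],
    [[0,0.003,0],0,1],
    [[0,0.003,0],0,1]
  ]
}}

```text
clock: 19.2
eef_pos: [456.1, -410.2, 50.7]
eef_rot: [-1.569, -0.008, -0.572]
wrist_force: [-0.1, 1.3, 0.8]
finger_gap: 0.3
```

Emit:
{"fn": "play_rows", "kwargs": {
  "series": [
    [[0,0.001,0],0,1],
    [[0,0.002,0],0,1],
    [[0,0.003,0],0,1],
    [[0,0.003,0],0,1]
  ]
}}

```text
clock: 19.6
eef_pos: [456.1, -410.2, 47.7]
eef_rot: [-1.569, -0.008, -0.572]
wrist_force: [-1.6, 0.7, 4.2]
finger_gap: 0.3
```

Emit:
{"fn": "play_rows", "kwargs": {
  "series": [
    [[0,0.001,0],0,1],
    [[0,0.002,0],0,1],
    [[0,0.003,0],0,1],
    [[0,0.003,0],0,1]
  ]
}}

```text
clock: 20.0
eef_pos: [456.2, -410.2, 44.8]
eef_rot: [-1.569, -0.008, -0.572]
wrist_force: [-1.5, 1.4, 5.0]
finger_gap: 0.2
```

Emit:
{"fn": "play_rows", "kwargs": {
  "series": [
    [[0,0.001,0],0,1],
    [[0,0.002,0],0,1],
    [[0,0.002,0],0,1]
  ]
}}

```text
clock: 20.3
eef_pos: [456.3, -410.3, 44.5]
eef_rot: [-1.569, -0.008, -0.572]
wrist_force: [-6.6, 7.0, 19.5]
finger_gap: 0.5
```

The button has bottomed: 19.5 N and the TCP has stopped moving. I'll lift clear, high and back.

Emit:
{"fn": "play_rows", "kwargs": {
  "series": [
    [[0,-0.02,0],0,1],
    [[0,-0.06,0],0,1],
    [[0,-0.1,0],0,1],
    [[0,-0.14,0],0,1],
    [[0,-0.16,0],0,1],
    [[0,-0.16,0],0,1],
    [[0,-0.16,0],0,1]
  ]
}}

```text
clock: 21.0
eef_pos: [454.9, -409.7, 203.4]
eef_rot: [-1.569, -0.008, -0.572]
wrist_force: [-0.1, 1.4, -0.9]
finger_gap: 0.6
```

```bash
python3 - <<'E'
from h import *
s=manip.read_state();print(s["clock"],s["eef_pos"].round(1),s["wrist_force"].round(1))
im=manip.camera("wrist")[:,:,::-1].copy();p=manip.camera_params("wrist")
for a,c,m in blobs(mask(im,"green"),40): 
    P=ray(p,c,84)
    if abs(P[0]-456)<40 and abs(P[1]+410)<40: print("button",a,c,P.round(1))
t=manip.camera("top")[:,:,::-1].copy();q=manip.camera_params("top")
t0=cv2.imread("pics/top0.png")
for k in("red","blue","yellow","green"):
  for n,i in(("before",t0),("now",t)):
    print(k,n,[(int(a),c.round(1).tolist()) for a,c,m in blobs(mask(i,k),20) if 120<c[0]<400 and 100<c[1]<260])
E
```

```text
21.0 [ 454.9 -409.7  203.4] [-0.1  1.4 -0.9]
button 439 [276.9453303  194.36218679] [ 455.2 -409.9   84. ]
red before [(82, [192.5, 194.4]), (67, [174.8, 199.5])]
red now [(154, [187.1, 198.3])]
blue before [(303, [250.8, 191.2])]
blue now [(288, [250.0, 189.8])]
yellow before [(27, [324.5, 187.3])]
yellow now [(25, [324.3, 187.2])]
green before [(518, [146.5, 141.4]), (511, [217.8, 150.1]), (306, [384.3, 149.5])]
green now [(498, [146.9, 141.7]), (504, [217.9, 150.2]), (306, [384.3, 149.5])]
```

Nothing else has moved, the button is released and the robot touches nothing. Handing in.

```bash
python3 -c "
from cell import manip;print(manip.sign_off())"
```

```text
the job is handed in; nothing more can be done
None
```

The watering is changed over to the mist line and the job is handed in, at about 21 s on the robot's clock.

- **Blue valve:** turned to its closed stop, where the force reached 14.6 N with no further motion. The cameras put the handle at 95–96°, against about 96° for fully closed.
- **Red valve:** the pointer stands on the green tab. The wrist view put it about 1° (1 mm) short of the tab's middle line, and I left it there.
- **Start button:** pressed only after both valves were right. It bottomed at 19.5 N and was let go, and the gripper ended about 120 mm above it.
- **Other things:** before-and-after top pictures show the yellow handle, both potted plants and the jar where they were. I didn't compare the coupling or the cell pack by number. The stop button was not touched.

**Two things that disagreed:**
- **First grips missed:** the two first grips on the blue handle closed on nothing, because the fingertips sit 20–30 mm higher than the reported tool point. Working lower fixed it, and nothing was disturbed.
- **Rough red reading:** the coarse top-view angle for the red handle (143.6°) differed from the wrist close-up (about 147.5°). I trusted the close-up.

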